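# Lock the bayonet cap on a tilted stone-tumbling drum

## Task

Close the stone-tumbling drum: pick up its bayonet cap by the bar grip, set it in the drum's tilted mouth so that its two lugs drop into the slots of the collar, press it down against the sprung seal and twist it clockwise a quarter turn, right up to the stop, so that it stays locked down when you let go. The drum stopped at no particular angle, so find the slots by sight or feel. Leave the other things on the desk where they are.

Things in the scene. Friction and masses are not known exactly. Their poses are not given: they have to be found in the camera images.
- stand: Grey base plate 170 x 130 mm (origin: centre of its underside, x away from the robot) with a small tilted gearmotor that carries the drum: dark grey, 95 mm across, 110 mm long, two dark bands, leaning 30 degrees towards the robot's side (-x). The gearmotor holds the drum against twisting up to 4 N m.
- mouth (a point): Centre of the drum's mouth at the top face of its aluminium collar, 177 mm above the desk; z points out along the drum's axis (30 degrees off vertical), y to the left, x away and 30 degrees up. The drum stopped at an unknown angle: the line through the collar's two slots lies within 0.5 rad either way of this x axis; no measurement gives it: see it or feel for it.
- collar_lip (a point): On the drum's axis, 6 mm below the mouth: underside of the collar's lip (lip 6 mm thick, bore 64 mm, two slots facing one another, 15 to 18 mm wide reaching out to 80 mm across). Under it a chamber 80 mm across with stops: counter-clockwise is blocked, clockwise (looking into the mouth) the lugs run 85 degrees from the slots to a firm stop. Axes as mouth.
- seal_top (a point): On the drum's axis, 12 mm below the mouth: top of the sprung rubber seal ring in its rest position. The cap's nose pushes it in: 4.5 N at first touch, about 6.5 N with the cap locked. It lifts a cap that is not locked up again by some 7 mm.
- cap: Loose bayonet cap, 0.12 kg, 54 mm tall, standing on its nose. Origin: centre of its underside, z up. Plug 59 mm across with bevelled foot, z 0 to 20.5 mm; flange 80 mm across, z 20.5 to 25.5; black bar grip 52 mm long along x, 14 mm thick along y, z 25.5 to 54. Two alike lugs on the +x and -x sides, in line with the bar, 10 mm wide, 74 mm across both, z 8 to 13.
- cap_flange (a point): On the cap's axis at the underside of its flange, 20.5 mm above the cap's origin, axes as the cap. Its height over the mouth: 12.5 mm with the lugs on top of the lip (the nose is then already in the bore, 2.5 mm free all round); under 1.5 mm the lugs are clear below the lip and can turn; about 1.5 mm when locked and let go; 0 pressed home.
- interlock (a joint): Travel in m of a weak (1 N) sprung plunger hidden under the lip at the end of one lug's path: 0 free; the lug meets it in the last 8 degrees of the quarter turn and has pushed it in about 5 mm at the stop.
- egg_ocean: Bystander, to be left where it is: mottled grey-green stone egg standing on its ground foot, 48 mm across, 58 mm tall. Origin: centre of its underside.
- point_rose: Bystander, to be left where it is: small pink crystal point standing upright, 29 x 26 x 90 mm. Origin: centre of its underside.
- glue_bottle: Bystander, to be left where it is: white glue bottle with a red nozzle, standing, 38 mm across, 118 mm tall. Origin: centre of its underside.
- palm_septar: Bystander, to be left where it is: flat brown and yellow palm stone, 52 x 64 x 21 mm. Origin: centre of its underside.
- palm_green: Bystander, to be left where it is: flat dark green palm stone, 46 x 63 x 22 mm. Origin: centre of its underside.
- tape_roll: Bystander, to be left where it is: roll of tan tape lying flat, 104 mm across, 25 mm tall. Origin: centre of its underside.
- torch: Bystander, to be left where it is: small grey torch lying on its side, 100 x 28 x 27 mm. Origin: centre of its underside.
Not all that is in view belongs to the job. Of the things shaped like the cap, the grey one is meant.

How it is judged:
On the way:
1. the cap's lugs have gone down through the slots, before the quarter turn (distance between cap_flange and mouth below 0.006 m and value of joint interlock below 0.001 m), for 0.05 s.
At the end, for the whole second after the job is handed in: the cap sits locked in the mouth and at rest: the underside of its flange within 5 mm of the collar's mouth centre, its axis within 0.1 rad of the drum's, and its lug pressing the interlock plunger in by more than 2.5 mm (within about 4 degrees of the stop) (distance between cap_flange and mouth below 0.005 m and angle between the z axis of cap and the z axis of mouth, either way round below 0.1 rad and value of joint interlock above 0.0025 m and linear speed of cap below 0.01 m/s); the robot touches nothing.
It fails at once if a bystander is pushed more than 30 mm from its place or knocked over (distance of any of egg_ocean, point_rose, glue_bottle, palm_septar, palm_green, tape_roll, torch from where it was at the start of the episode above 0.03 m or angle between any of egg_ocean, point_rose, glue_bottle's own z axis and vertical above 0.7 rad).
It also fails if it takes over 54 s, if anything falls off the work surface, if the arm or the gripper's body presses on something with over 40 N, if the wrist force passes 120 N, or if a joint passes its speed limit or range.

## Robot

A 6-joint arm with a two-finger parallel gripper is mounted at the origin on a cart in front of the work surface, level with it; the furniture and walls round the work are solid. World frame = base frame: x ahead of the robot, y to its left, z up, the work surface at z = 0. Lengths are in m, angles in rad, forces in N, time in s.
With the tool pointing down it reaches from about 0.35 to 0.85 m from the base axis. Payload 8.1 kg.
Tool frame: the origin (TCP) lies midway between the tips of the shut fingers; the grasp point (between the pads) lies 19 mm behind it; z points along the fingers, y is the line along which they close (so a half turn about z gives the same grasp; the last joint's range is limited). The gripper opens to 93 mm and grips with 3 to 60 N. Pads are 15 mm wide; open, the fingers measure 128 mm over their backs; the gripper's body (75 mm by 188 mm) begins 65 mm behind the grasp point.
Start: joints at [-1.429, 0.13, 1.488, -0, 1.523, -0.085], TCP at [0.135, -0.585, 0.219] pointing down, gripper open.
Joint ranges: [-2.96, 2.96], [-0.89, 2.26], [0.02, 2.5], [-1.34, 4.48], [0, 2.73], [-2.66, 2.66]. Speed limits (rad/s): [2.39, 2.39, 2.79, 3.14, 3.14, 3.14].

## Interface

Orientations are given as a rotation vector (axis times angle).
In Python, from plant import robot, vision, ticket gives the robot as it stands.
- The arm moves only by the tool carry_out, never from a script. Its argument "increments" is a list of rows, each an object of numbers: "dx", "dy", "dz": the shift along the tool's x, y, z normalised to -1 to 1, where 1 is 30 cm; "ax", "ay", "az": the turn, a rotation vector about the tool's x, y, z normalised to -1 to 1, where 1 is 60 degrees; "hand": the opening, from -1 (shut) to 1 (fully open). In form: [{"dx": .., "dy": .., "dz": .., "ax": .., "ay": .., "az": .., "hand": ..}, ...]. A call has 1 to 10 rows; each row is the pose to reach, as a shift and turn from the pose commanded when the call began, along the tool's axes at that moment; what a row does not reach only later rows make up. A row lasts 1/12 s, in which the tool goes at most 41.7 mm and 7.16 degrees, less where a joint would pass 70% of its speed; a pose out of reach is approached as far as the arm can. A call with a number of a shift or a turn outside -1 to 1 is refused whole. A call with a gripper value outside its range is refused whole. The fingers move at their own pace and stop on an object; "squeeze" is the grip in N (left out, the last holds). Time passes only in rows, so rows that repeat a pose let the fingers close. It gives the time, the measured TCP pose, the force, the opening and the grip force at its end, in the units of the state.
- robot.get_obs(): the state, without advancing time (a new reading comes with each control period).
- vision.grab_frame(name): name is "scene" or "top"; returns a dict with "frame" (400x640x3 uint8, red, green, blue), "intrinsics" (3x3 intrinsics, pixels), "R" (3x3) and "t" (3): a world point X has camera coordinates R X + t. Camera axes: x right, y down, z forward; pixel columns grow to the right and rows downward; lengths in m; the calibration is good to about 2 mm. A picture is of the moment at which its call begins. There is no depth.
- ticket.job_done(): hands the job in; it is judged then, once.
The state is a dict: "time_s": time; "joint_positions": joint angles; "joint_velocities": joint speeds; "joint_efforts": joint torques, N m; "ee_pos": TCP position; "tcp_rot": TCP orientation; "force": force on the tool from outside, world axes, zero at the start; "wrist_torque": the same for the moment, N m; "gripper_width": finger opening in m; "gripper_force": force on a finger pad.
Only numpy, scipy, OpenCV 4.12 (cv2) and the standard library are available. Lean on these libraries where they do the work, as an engineer would, in place of code of your own. Each camera call takes 0.05 s, during which the arm holds its last target. There are 200 camera calls.

## Working session

There is one attempt and no reset: what is moved stays moved. The work goes in short steps, Python scripts to look and compute and a tool call to move; the robot and the scene stay as the last step left them, time stands still between calls to the robot, and variables do not carry over. Pictures are saved under pics/ and viewed, at most 10 in all, crops included, and the job is handed in when it is done.

Besides the shell and the picture viewer there is one more tool, called after ">>>" as a command line: name --argument value ..., lists and objects as JSON in quotes. carry_out: Moves the arm, as the interface text tells. Its arguments: {"type":"object","properties":{"increments":{"type":"array","items":{"type":"object","properties":{"dx":{"type":"number"},"dy":{"type":"number"},"dz":{"type":"number"},"ax":{"type":"number"},"ay":{"type":"number"},"az":{"type":"number"},"hand":{"type":"number"}}}},"squeeze":{"type":"number"}},"required":["increments"]}

```bash
ls; mkdir -p pics; python3 - <<'E'
from plant import robot, vision
import cv2, pickle
o=robot.get_obs();print({k:(v if not hasattr(v,'round') else v) for k,v in o.items()})
for n in("scene","top"):
    f=vision.grab_frame(n);pickle.dump(f,open(n+'.pkl','wb'));cv2.imwrite(f'pics/{n}0.png',f['frame'][:,:,::-1]);print(n,f['intrinsics'],f['R'],f['t'])
E
```

```text
pics
{'time_s': 0.0, 'joint_positions': array([-1.42938189e+00,  1.31171903e-01,  1.48924096e+00,  2.66171520e-05,
        1.52300351e+00, -8.54003692e-02]), 'joint_velocities': array([-0.00066845, -0.00088048,  0.00139225, -0.00136843, -0.00160277,
       -0.00158053]), 'joint_efforts': array([-1.14041401e-05, -5.59847867e+01, -4.91753519e+01,  7.68774748e-02,
        3.60213860e-02, -1.35950499e-04]), 'ee_pos': array([ 0.13487771, -0.58407257,  0.21760208]), 'tcp_rot': array([-3.11960011e+00, -3.55308246e-01,  3.84544174e-05]), 'force': array([-0.04376533,  0.70698495,  0.25028882]), 'wrist_torque': array([-0.00059231, -0.04160882, -0.04888222]), 'gripper_force': 0.0, 'gripper_width': 0.09289947660652909}
scene [[366.21403794   0.         314.22495248]
 [  0.         366.21403794 200.32802533]
 [  0.           0.           1.        ]] [[-0.84007978 -0.5423661   0.01024527]
 [-0.22976888  0.33865715 -0.91242402]
 [ 0.49139823 -0.76886302 -0.40911788]] [0.51160597 0.24991383 1.09619291]
top [[465.99574336   0.         313.40056652]
 [  0.         465.99574336 197.74951395]
 [  0.           0.           1.        ]] [[-0.01728952 -0.99983651  0.0052938 ]
 [-0.97569155  0.01571466 -0.21858419]
 [ 0.21846526 -0.00894434 -0.97580373]] [-0.01767695  0.62908725  1.59276943]
```

View pics/scene0.png

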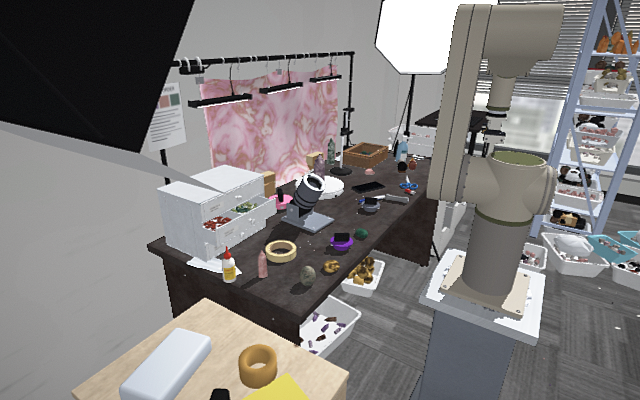

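View pics/top0.png

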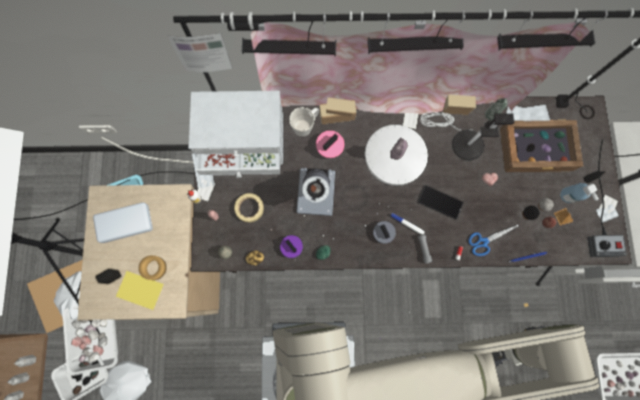

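The top view shows the drum's mouth near (317,187) and the grey cap near (384,232), with purple and pink decoys at (291,246) and (330,144). The scene view shows the drum near (310,190) and the grey cap near (370,203).

```bash
cat > h.py <<'E'
import numpy as np,pickle,cv2
def cam(n,p=None): return pickle.load(open(p or n+'.pkl','rb'))
def proj(f,X):
    c=f['R']@np.asarray(X,float).reshape(-1,3).T+f['t'][:,None]; u=f['intrinsics']@(c/c[2]); return u[:2].T
def ray(f,uv,z):
    d=f['R'].T@np.linalg.inv(f['intrinsics'])@np.array([uv[0],uv[1],1.]); o=-f['R'].T@f['t']; return o+d*(z-o[2])/d[2]
def crop(f,x,y,w,h,s): return cv2.resize(f['frame'][y:y+h,x:x+w,::-1],None,fx=s,fy=s,interpolation=cv2.INTER_CUBIC)
E
python3 - <<'E'
from h import *
t,s=cam('top'),cam('scene')
a=crop(t,290,160,50,37,8);b=crop(t,362,214,50,37,8);c=crop(s,280,168,50,37,8);d=crop(s,350,185,50,37,8)
cv2.imwrite('pics/c1.png',np.vstack([np.hstack([a,b]),np.hstack([c,d])]))
print(ray(t,(317,187),.177),ray(t,(384,231),.04),ray(s,(370,203),.03))
for f in(t,s):print(-f['R'].T@f['t'])
E
```

```text
[ 0.64135936 -0.03988902  0.177     ] [ 0.50935917 -0.27894893  0.04      ] [ 0.50862124 -0.27868983  0.03      ]
[ 0.26552469 -0.01331369  1.69183247]
[-0.051455    1.03566482  0.67125796]
```

View pics/c1.png

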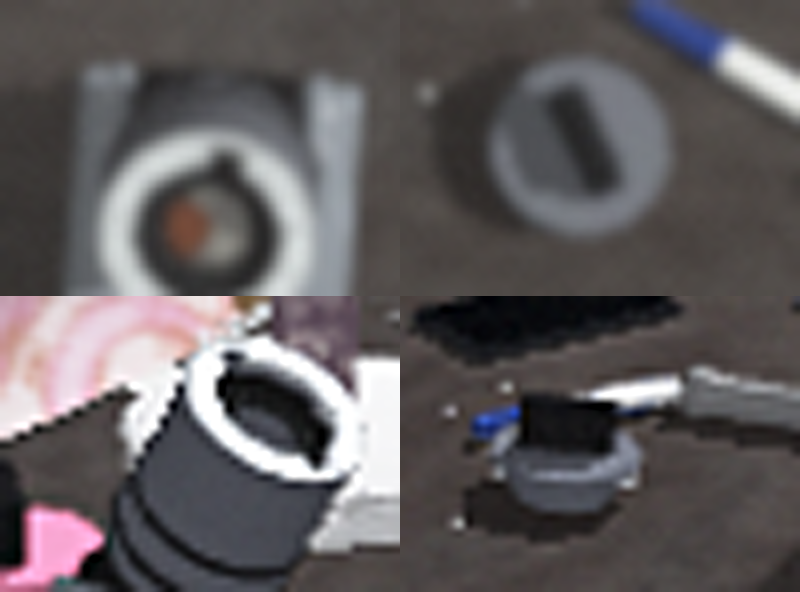

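The crops show the collar ring centred near (316,189) in the top view, with one slot at about (318.5,180) at the far side. In the scene view the slots are near (309,175) and (320,188). The grey cap's flange is centred at (384.5,232.4), and its bar runs from about (382.6,225) to (387.6,238). I'll rectify the mouth plane in both views to get its position and slot angle.

```bash
cat >> h.py <<'E'
def mouthR(yaw):
    c,s=np.cos(yaw),np.sin(yaw);k=np.pi/6
    Z=np.array([[c,-s,0],[s,c,0],[0,0,1]])
    return Z@np.array([[np.cos(k),0,-np.sin(k)],[0,1,0],[np.sin(k),0,np.cos(k)]])
def rect(f,o,R,half=.07,n=350):
    q=(np.arange(n)-n/2+.5)/n*2*half
    A,B=np.meshgrid(-q,-q) # col -> -y (left on left), row -> -x (far at top)
    P=o+B[...,None]*R[:,0]+A[...,None]*R[:,1]
    uv=proj(f,P.reshape(-1,3)).reshape(n,n,2).astype(np.float32)
    return cv2.remap(f['frame'],uv[...,0],uv[...,1],cv2.INTER_CUBIC)[:,:,::-1]
E
python3 - <<'E'
from h import *
o=np.array([.638,-.040,.177]);R=mouthR(-.05)
out=[]
for n in('top','scene'):
    f=cam(n)
    m=rect(f,o,R).copy()
    g=cv2.cvtColor(m,cv2.COLOR_BGR2GRAY)
    k=[(m.shape[0]/2)]
    for r in(32,40,47.5): cv2.circle(m,(175,175),int(r/70*175),(0,255,0),1)
    out.append(m)
# base plate, plane z=.01
out2=[rect(cam(n),np.array([.66,-.04,.01]),np.eye(3),.15,350) for n in('top','scene')]
for m in out2: cv2.line(m,(175,0),(175,350),(0,255,0),1)
im=np.vstack([np.hstack(out),np.hstack(out2)])
cv2.imwrite('pics/r1.png',cv2.resize(im,(600,600)))
E
```

```text
Traceback (most recent call last):
cv2.error: OpenCV(4.12.0) :-1: error: (-5:Bad argument) in function 'line'
> Overload resolution failed:
>  - Layout of the output array img is incompatible with cv::Mat
>  - Expected Ptr<cv::UMat> for argument 'img'
```

```bash
sed -i 's/cv2.INTER_CUBIC)\[:,:,::-1\]$/cv2.INTER_CUBIC)[:,:,::-1].copy()/' h.py
python3 - <<'E'
from h import *
o=np.array([.638,-.040,.177]);R=mouthR(-.05)
out=[]
for n in('top','scene'):
    m=rect(cam(n),o,R)
    for r in(32,40,47.5): cv2.circle(m,(175,175),int(r/70*175),(0,255,0),1)
    out.append(m)
out2=[rect(cam(n),np.array([.66,-.04,.01]),np.eye(3),.15,350) for n in('top','scene')]
for m in out2: cv2.line(m,(175,0),(175,350),(0,255,0),1)
im=np.vstack([np.hstack(out),np.hstack(out2)])
cv2.imwrite('pics/r1.png',cv2.resize(im,(600,600)))
E
```

```text
(no output)
```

View pics/r1.png

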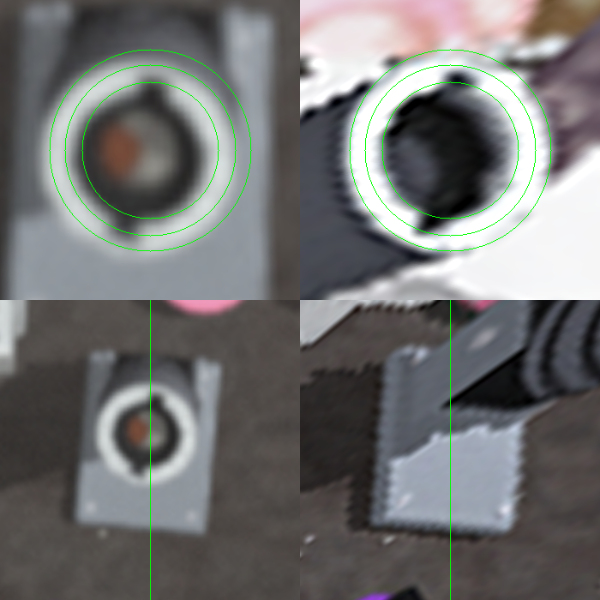

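```bash
python3 - <<'E'
from h import *
from scipy.optimize import least_squares
R=mouthR(-.08)
for n in('top','scene'):
  f=cam(n)
  o=np.array([.637,-.037,.177])
  for it in range(3):
    m=cv2.cvtColor(rect(f,o,R,.07,560),cv2.COLOR_BGR2GRAY).astype(float)
    m=cv2.GaussianBlur(m,(0,0),3)
    pts=[];
    for a in np.radians(np.arange(0,360,4)):
        r=np.arange(41,54,.25); 
        x=280-r*4*np.sin(a);y=280-r*4*np.cos(a)
        v=cv2.remap(m.astype(np.float32),x.astype(np.float32)[None],y.astype(np.float32)[None],1)[0]
        g=np.gradient(v);i=g.argmin()
        if 3<i<len(r)-3 and g[i]<-1.5: pts.append((r[i]*np.cos(a),r[i]*np.sin(a)))
    P=np.array(pts)
    s=least_squares(lambda q:np.hypot(P[:,0]-q[0],P[:,1]-q[1])-q[2],[0,0,47],loss='soft_l1',f_scale=.7)
    o=o+R[:,0]*s.x[0]/1e3*0.9+R[:,1]*s.x[1]/1e3; 
    # move back to z=.177 along viewing ray
    c=-f['R'].T@f['t']; d=o-c; o=c+d*(.177-c[2])/d[2]
  print(n,len(P),s.x,o)
  m=cv2.cvtColor(rect(f,o,R,.07,560),cv2.COLOR_BGR2GRAY).astype(np.float32)
  A=np.radians(np.arange(-60,241,5.))
  prof=np.mean([cv2.remap(m,(280-r*4*np.sin(A)).astype(np.float32)[None],(280-r*4*np.cos(A)).astype(np.float32)[None],1)[0] for r in(35,36,37,38)],0)
  for lo,hi in((-60,60),(120,240)):
    D=np.degrees(A);k=(D>=lo)&(D<=hi);w=np.clip(0.8*np.median(prof[k])-prof[k],0,None);
    print(lo,(w*D[k]).sum()/w.sum(),list(zip(D[k][w>0].astype(int),prof[k][w>0].astype(int))))
E
```

```text
top 82 [ 0.09575065 -0.05457103 45.04652765] [ 0.63485001 -0.034168    0.177     ]
-60 -10.905677043763216 [(np.int64(-20), np.int64(134)), (np.int64(-14), np.int64(109)), (np.int64(-10), np.int64(104)), (np.int64(-5), np.int64(117)), (np.int64(0), np.int64(149))]
120 170.8340839257821 [(np.int64(160), np.int64(143)), (np.int64(165), np.int64(115)), (np.int64(170), np.int64(102)), (np.int64(175), np.int64(103)), (np.int64(180), np.int64(131))]
scene 79 [-2.16222586e-02  2.83903874e-02  4.59673425e+01] [ 0.63532992 -0.03639572  0.177     ]
-60 -8.440923355269398 [(np.int64(-20), np.int64(167)), (np.int64(-14), np.int64(111)), (np.int64(-10), np.int64(62)), (np.int64(-5), np.int64(52)), (np.int64(0), np.int64(118))]
120 166.54989986657023 [(np.int64(160), np.int64(128)), (np.int64(165), np.int64(51)), (np.int64(170), np.int64(98)), (np.int64(175), np.int64(160))]
```

```bash
python3 - <<'E'
from h import *
out=[]
for n in('top','scene'):
  f=cam(n);z=.0255 if n=='top' else .0255
  m=rect(f,np.array([.51,-.28,.0255]),np.eye(3),.06,390); cv2.circle(m,(195,195),130,(0,255,0),1)
  m2=rect(f,np.array([.51,-.28,.054]),np.eye(3),.06,390)
  out.append(np.hstack([m,m2]))
cv2.imwrite('pics/cap.png',cv2.resize(np.vstack(out),(600,600)))
E
```

```text
(no output)
```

View pics/cap.png

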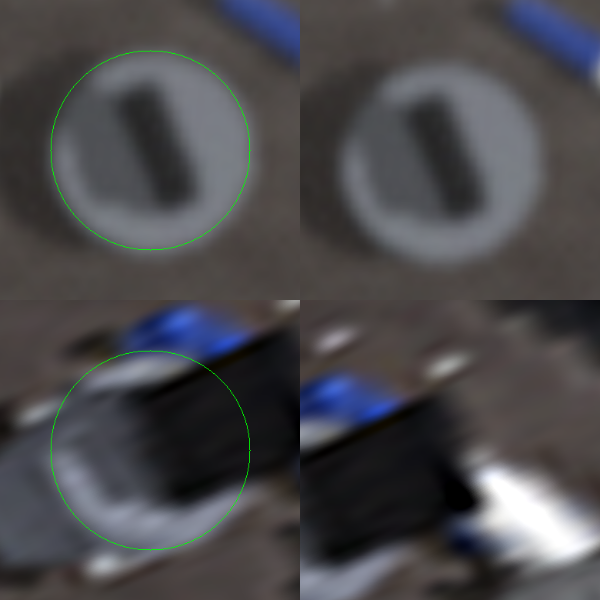

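Measured so far:
- **Cap:** about (0.510, -0.280), bar at +0.34 rad.
- **Mouth:** about (0.635, -0.035, 0.177), stand yaw about -0.08.
- **Slots:** about -0.18 rad from the mouth's x axis.

The flange fits its 80 mm circle, and the base plate comes out at about 129 x 171 mm as it should.

```bash
cat >> h.py <<'E'
from scipy.spatial.transform import Rotation as Rn
def down(a): return np.array([[np.cos(a),np.sin(a),0],[np.sin(a),-np.cos(a),0],[0,0,-1.]])
def inc(p,R,o):
    R0=Rn.from_rotvec(o['tcp_rot']).as_matrix()
    d=R0.T@(np.asarray(p)-o['ee_pos'])/.3; w=Rn.from_matrix(R0.T@R).as_rotvec()/np.radians(60)
    print('d',d.round(4),'a',w.round(4))
M=np.array([.635,-.0352,.177]);MR=mouthR(-.08)
def ins(h,ang):  # tool pose with TCP h above the mouth along axis, tool x at ang in mouth frame
    R=MR@down(ang); return M+MR[:,2]*h,R
E
python3 - <<'E'
from h import *
from plant import robot
o=robot.get_obs()
inc([.51,-.28,.13],down(.34),o)
E
```

```text
d [ 1.4463 -0.7062  0.2938] a [-0.0015 -0.0003 -0.1081]
```

>>> carry_out --increments '[{"dx":0.139,"dy":-0.07,"hand":0},{"dx":0.26,"dy":-0.13,"hand":0},{"dx":0.38,"dy":-0.19,"hand":0},{"dx":0.5,"dy":-0.25,"hand":0},{"dx":0.62,"dy":-0.31,"hand":0},{"dx":0.74,"dy":-0.37,"hand":0},{"dx":0.86,"dy":-0.43,"hand":0},{"dx":0.98,"dy":-0.49,"hand":0},{"dx":1,"dy":-0.55,"hand":0},{"dx":1,"dy":-0.6,"hand":0}]'

```text
invalid input
```

```bash
python3 - <<'E'
from h import *
from plant import robot
o=robot.get_obs();print(o['ee_pos'],o['joint_positions'])
inc([.51,-.28,.10],down(.34),o)
E
```

```text
[ 0.13487522 -0.58413095  0.21770707] [-1.42941807e+00  1.31080286e-01  1.48914938e+00  5.55737812e-05
  1.52299377e+00 -8.53976939e-02]
d [ 1.4463 -0.706   0.3938] a [-0.0015 -0.0003 -0.1081]
```

>>> carry_out --increments '[{"dx":0.13,"dy":-0.07,"dz":0,"ax":0,"ay":0,"az":0,"hand":0},{"dx":0.25,"dy":-0.13,"dz":0,"ax":0,"ay":0,"az":0,"hand":0},{"dx":0.37,"dy":-0.19,"dz":0,"ax":0,"ay":0,"az":0,"hand":0},{"dx":0.49,"dy":-0.25,"dz":0,"ax":0,"ay":0,"az":0,"hand":0},{"dx":0.61,"dy":-0.31,"dz":0,"ax":0,"ay":0,"az":0,"hand":0},{"dx":0.73,"dy":-0.37,"dz":0,"ax":0,"ay":0,"az":0,"hand":0},{"dx":0.85,"dy":-0.43,"dz":0,"ax":0,"ay":0,"az":0,"hand":0},{"dx":0.97,"dy":-0.49,"dz":0,"ax":0,"ay":0,"az":0,"hand":0},{"dx":1,"dy":-0.55,"dz":0,"ax":0,"ay":0,"az":0,"hand":0},{"dx":1,"dy":-0.6,"dz":0,"ax":0,"ay":0,"az":0,"hand":0}]' --squeeze 50

```text
time_s: 0.93
ee_pos: [0.3887, -0.3392, 0.218]
tcp_rot: [-3.12, -0.361, -0.0]
force: [-0.4, 0.1, 0.0]
gripper_width: 0.0467
gripper_force: 0.0
```

```bash
python3 - <<'E'
from h import *
from plant import robot
o=robot.get_obs();print(o['time_s'],o['ee_pos'],o['joint_positions'])
inc([.51,-.28,.10],down(.34),o)
E
```

```text
0.9333 [ 0.38872618 -0.33922155  0.21800167] [-8.17499459e-01 -9.70483767e-02  1.71934292e+00  8.16781325e-04
  1.52031287e+00  5.23026421e-01]
d [ 0.4385 -0.0994  0.3936] a [-0.0012 -0.0003 -0.1048]
```

>>> carry_out --increments '[{"dx":0.13,"dy":-0.03,"dz":0.03,"ax":0,"ay":0,"az":-0.1,"hand":0},{"dx":0.25,"dy":-0.06,"dz":0.08,"ax":0,"ay":0,"az":-0.105,"hand":0},{"dx":0.36,"dy":-0.09,"dz":0.15,"ax":0,"ay":0,"az":-0.105,"hand":0},{"dx":0.438,"dy":-0.1,"dz":0.23,"ax":0,"ay":0,"az":-0.105,"hand":0},{"dx":0.438,"dy":-0.1,"dz":0.31,"ax":0,"ay":0,"az":-0.105,"hand":0},{"dx":0.438,"dy":-0.1,"dz":0.393,"ax":0,"ay":0,"az":-0.105,"hand":0},{"dx":0.438,"dy":-0.1,"dz":0.393,"ax":0,"ay":0,"az":-0.105,"hand":0},{"dx":0.438,"dy":-0.1,"dz":0.393,"ax":0,"ay":0,"az":-0.105,"hand":0}]'

```text
time_s: 1.6
ee_pos: [0.5066, -0.2819, 0.0989]
tcp_rot: [-3.094, -0.526, 0.005]
force: [0.2, 0.7, 0.0]
gripper_width: 0.046
gripper_force: 0.0
```

```bash
python3 - <<'E'
from h import *
from plant import robot,vision
o=robot.get_obs();print(o['time_s'],o['ee_pos'],o['joint_positions'])
inc([.51,-.28,.03],down(.34),o)
f=vision.grab_frame('scene');g=vision.grab_frame('top')
cv2.imwrite('pics/a1.png',np.hstack([crop(f,330,160,80,80,5),crop(g,344,192,80,80,5)]))
E
```

```text
1.6 [ 0.5065914  -0.28191535  0.0989022 ] [-5.96254683e-01  1.68220101e-01  1.66998023e+00  1.57625211e-05
  1.30807687e+00  6.37637558e-01]
d [ 0.0135 -0.0014  0.2296] a [-0.0036  0.0026 -0.003 ]
```

View pics/a1.png

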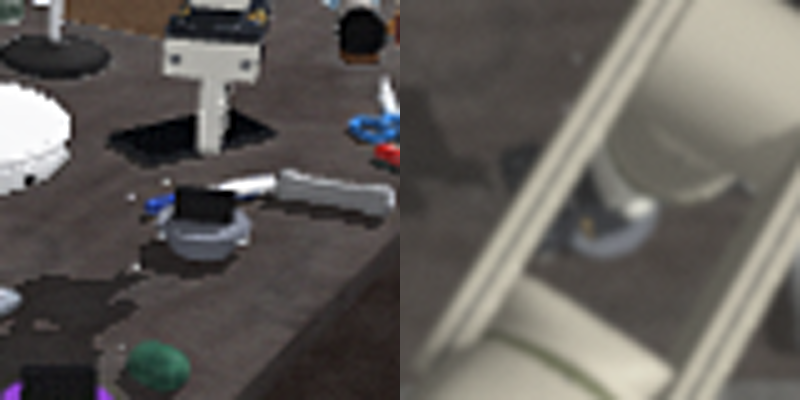

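The scene view shows the fingers above the cap, with the near tip at about (371.6,190) and the bar grip at about (371,201). They are lined up, so I'll go down and grip.

>>> carry_out --increments '[{"dx":0.0135,"dy":0,"dz":0.1,"ax":0,"ay":0,"az":0,"hand":0},{"dx":0.0135,"dy":0,"dz":0.18,"ax":0,"ay":0,"az":0,"hand":0},{"dx":0.0135,"dy":0,"dz":0.23,"ax":0,"ay":0,"az":0,"hand":0},{"dx":0.0135,"dy":0,"dz":0.23,"ax":0,"ay":0,"az":0,"hand":0},{"dx":0.0135,"dy":0,"dz":0.23,"ax":0,"ay":0,"az":0,"hand":-1},{"dx":0.0135,"dy":0,"dz":0.23,"ax":0,"ay":0,"az":0,"hand":-1},{"dx":0.0135,"dy":0,"dz":0.23,"ax":0,"ay":0,"az":0,"hand":-1},{"dx":0.0135,"dy":0,"dz":0.23,"ax":0,"ay":0,"az":0,"hand":-1},{"dx":0.0135,"dy":0,"dz":0.23,"ax":0,"ay":0,"az":0,"hand":-1}]'

```text
time_s: 2.45
ee_pos: [0.5127, -0.2822, 0.0332]
tcp_rot: [3.096, 0.526, 0.003]
force: [-0.7, 1.1, 1.9]
gripper_width: 0.0178
gripper_force: 0.7
```

```bash
python3 - <<'E'
from h import *
from plant import robot,vision
o=robot.get_obs();print(o)
inc([.51,-.28,.03],down(.34),o)
E
```

```text
{'time_s': 2.45, 'joint_positions': array([-5.90830773e-01,  2.52912555e-01,  1.70265293e+00,  6.04989064e-05,
        1.18381349e+00,  6.43257721e-01]), 'joint_velocities': array([ 0.00296407,  0.00564157,  0.01011231,  0.00274254, -0.0020558 ,
        0.00079225]), 'joint_efforts': array([-2.26360210e-01, -5.68259597e+01, -4.41284430e+01, -1.94865391e-01,
       -3.44794812e-01,  5.84650057e-03]), 'ee_pos': array([ 0.51271033, -0.28222865,  0.03318987]), 'tcp_rot': array([3.09571939e+00, 5.26120600e-01, 2.58176299e-03]), 'force': array([-0.65027089,  1.09211226,  1.94461397]), 'wrist_torque': array([ 0.30352749,  0.03734688, -0.03702678]), 'gripper_force': 0.6837116712131319, 'gripper_width': 0.017753463275747193}
d [-0.0061 -0.01    0.0106] a [ 0.0017 -0.0013 -0.0032]
```

>>> carry_out --increments '[{"dx":0,"dy":0,"dz":0,"ax":0,"ay":0,"az":0,"hand":-1},{"dx":0,"dy":0,"dz":0,"ax":0,"ay":0,"az":0,"hand":-1},{"dx":0,"dy":0,"dz":0,"ax":0,"ay":0,"az":0,"hand":-1},{"dx":0,"dy":0,"dz":0,"ax":0,"ay":0,"az":0,"hand":-1},{"dx":0,"dy":0,"dz":-0.07,"ax":0,"ay":0,"az":0,"hand":-1},{"dx":0,"dy":0,"dz":-0.2,"ax":0,"ay":0,"az":0,"hand":-1},{"dx":0,"dy":0,"dz":-0.33,"ax":0,"ay":0,"az":0,"hand":-1},{"dx":0,"dy":0,"dz":-0.46,"ax":0,"ay":0,"az":0,"hand":-1},{"dx":0,"dy":0,"dz":-0.59,"ax":0,"ay":0,"az":0,"hand":-1},{"dx":0,"dy":0,"dz":-0.7,"ax":0,"ay":0,"az":0,"hand":-1}]' --squeeze 55

```text
time_s: 3.28
ee_pos: [0.512, -0.2817, 0.2447]
tcp_rot: [3.096, 0.526, 0.002]
force: [-0.3, -0.3, -1.3]
gripper_width: 0.0135
gripper_force: 54.9
```

```bash
python3 - <<'E'
from h import *
from plant import robot,vision
o=robot.get_obs();print(o['time_s'],o['ee_pos'],o['joint_positions'],o['gripper_width'],o['gripper_force'])
for a in (1.3,2.3,2.96):
  inc([.51,-.20,.25],down(a),o)
p,R=ins(.10,np.pi-.183); print(p,Rn.from_matrix(R).as_rotvec()); inc(p,R,o)
E
```

```text
3.2833 [ 0.51195028 -0.28168986  0.24467449] [-5.90739021e-01  7.69062193e-02  1.49818818e+00 -2.17101583e-05
  1.56492018e+00  6.43242378e-01] 0.013494886444870936 54.90425527095795
d [ 0.0839 -0.2591 -0.018 ] a [ 1.500e-03 -2.000e-04 -9.198e-01]
d [ 0.0839 -0.2591 -0.018 ] a [ 1.7000e-03  6.0000e-04 -1.8747e+00]
d [ 0.0839 -0.2591 -0.018 ] a [ 1.600e-03  1.300e-03 -2.505e+00]
[ 0.58515991 -0.03120427  0.26360254] [0.34333536 2.59584839 0.0361171 ]
d [ 0.5063 -0.7073 -0.0635] a [-0.6548 -0.0759 -2.3566]
```

>>> carry_out --increments '[{"dx":0,"dy":-0.03,"dz":0,"ax":0,"ay":0,"az":-0.11,"hand":-1},{"dx":0.01,"dy":-0.06,"dz":0,"ax":0,"ay":0,"az":-0.22,"hand":-1},{"dx":0.02,"dy":-0.09,"dz":0,"ax":0,"ay":0,"az":-0.33,"hand":-1},{"dx":0.03,"dy":-0.12,"dz":0,"ax":0,"ay":0,"az":-0.44,"hand":-1},{"dx":0.04,"dy":-0.15,"dz":0,"ax":0,"ay":0,"az":-0.55,"hand":-1},{"dx":0.05,"dy":-0.18,"dz":0,"ax":0,"ay":0,"az":-0.66,"hand":-1},{"dx":0.06,"dy":-0.21,"dz":0,"ax":0,"ay":0,"az":-0.77,"hand":-1},{"dx":0.07,"dy":-0.24,"dz":0,"ax":0,"ay":0,"az":-0.88,"hand":-1},{"dx":0.08,"dy":-0.26,"dz":0,"ax":0,"ay":0,"az":-1,"hand":-1}]'

```text
time_s: 4.03
ee_pos: [0.5084, -0.1993, 0.2414]
tcp_rot: [-2.413, -2.01, 0.0]
force: [-0.2, 0.1, -1.3]
gripper_width: 0.0136
gripper_force: 54.9
```

>>> carry_out --increments '[{"dx":0,"dy":0,"dz":0,"ax":0,"ay":0,"az":-0.11,"hand":-1},{"dx":0,"dy":0,"dz":0,"ax":0,"ay":0,"az":-0.22,"hand":-1},{"dx":0,"dy":0,"dz":0,"ax":0,"ay":0,"az":-0.33,"hand":-1},{"dx":0,"dy":0,"dz":0,"ax":0,"ay":0,"az":-0.44,"hand":-1},{"dx":0,"dy":0,"dz":0,"ax":0,"ay":0,"az":-0.55,"hand":-1},{"dx":0,"dy":0,"dz":0,"ax":0,"ay":0,"az":-0.66,"hand":-1},{"dx":0,"dy":0,"dz":0,"ax":0,"ay":0,"az":-0.77,"hand":-1},{"dx":0,"dy":0,"dz":0,"ax":0,"ay":0,"az":-0.88,"hand":-1},{"dx":0,"dy":0,"dz":0,"ax":0,"ay":0,"az":-1,"hand":-1}]'

```text
time_s: 4.78
ee_pos: [0.5085, -0.2, 0.2413]
tcp_rot: [-1.086, -2.947, -0.0]
force: [-0.2, 1.0, -1.4]
gripper_width: 0.0133
gripper_force: 54.9
```

```bash
python3 - <<'E'
from h import *
from plant import robot,vision
o=robot.get_obs();print(o['time_s'],o['ee_pos'],o['joint_positions'],o['gripper_width'],o['gripper_force'])
p,R=ins(.10,np.pi-.183); print(p,Rn.from_matrix(R).as_rotvec()); inc(p,R,o)
E
```

```text
4.7833 [ 0.50849332 -0.19997758  0.24132596] [-4.68497980e-01 -2.24932807e-02  1.60544812e+00 -5.57937069e-05
  1.55945242e+00 -1.33309051e+00] 0.013273013803233178 54.90377426147461
[ 0.58515991 -0.03120427  0.26360254] [0.34333536 2.59584839 0.0361171 ]
d [ 0.1707  0.5939 -0.0743] a [-0.1985 -0.4641 -0.4135]
```

>>> carry_out --increments '[{"dx":0.02,"dy":0.07,"dz":-0.03,"ax":-0.025,"ay":-0.055,"az":-0.05,"hand":-1},{"dx":0.04,"dy":0.15,"dz":-0.074,"ax":-0.05,"ay":-0.11,"az":-0.1,"hand":-1},{"dx":0.06,"dy":0.23,"dz":-0.074,"ax":-0.075,"ay":-0.17,"az":-0.15,"hand":-1},{"dx":0.08,"dy":0.31,"dz":-0.074,"ax":-0.1,"ay":-0.23,"az":-0.2,"hand":-1},{"dx":0.11,"dy":0.39,"dz":-0.074,"ax":-0.125,"ay":-0.29,"az":-0.26,"hand":-1},{"dx":0.14,"dy":0.47,"dz":-0.074,"ax":-0.15,"ay":-0.35,"az":-0.31,"hand":-1},{"dx":0.17,"dy":0.54,"dz":-0.074,"ax":-0.175,"ay":-0.41,"az":-0.365,"hand":-1},{"dx":0.17,"dy":0.594,"dz":-0.074,"ax":-0.1985,"ay":-0.464,"az":-0.4135,"hand":-1},{"dx":0.17,"dy":0.594,"dz":-0.074,"ax":-0.1985,"ay":-0.464,"az":-0.4135,"hand":-1}]'

```text
time_s: 5.53
ee_pos: [0.5857, -0.0293, 0.2621]
tcp_rot: [0.344, 2.594, 0.036]
force: [0.2, 0.4, -2.1]
gripper_width: 0.0136
gripper_force: 54.9
```

```bash
python3 - <<'E'
from h import *
from plant import robot,vision
o=robot.get_obs();print(o['time_s'],o['ee_pos'],o['joint_positions'],o['gripper_width'],o['gripper_force'],o['force'],o['wrist_torque'])
p,R=ins(.075,np.pi-.183);inc(p,R,o)
f=vision.grab_frame('scene');g=vision.grab_frame('top')
pickle.dump((o,f,g),open('ab.pkl','wb'))
# predicted flange circle (r40, lower edge) and mouth circle (r46)
R0=Rn.from_rotvec(o['tcp_rot']).as_matrix(); F=o['ee_pos']-R0[:,2]*-.0127
a=np.linspace(0,2*np.pi,60)
out=[]
for c,(x,y) in((f,(270,150)),(g,(277,130))):
  im=crop(c,x,y,80,80,5).copy()
  for o_,RR,r,h in((F,R0,.040,0),(M,MR,.0455,0)):
    P=o_+r*(np.cos(a)[:,None]*RR[:,0]+np.sin(a)[:,None]*RR[:,1])
    q=((proj(c,P)-[x,y]+.5)*5-.5).round().astype(int); cv2.polylines(im,[q.reshape(-1,1,2)],True,(0,255,0),1)
  out.append(im)
cv2.imwrite('pics/a2.png',np.hstack(out))
E
```

```text
5.5333 [ 0.58565471 -0.02930749  0.26205592] [-0.16462454 -0.44616928  2.01836891  0.04857827  1.04650078 -1.48511926] 0.013635240697057833 54.904029965400696 [ 0.23627197  0.36230049 -2.07320345] [ 0.04134548  0.22823453 -0.07753891]
d [-0.0026 -0.006   0.0783] a [-0.0001  0.0013 -0.0003]
```

View pics/a2.png

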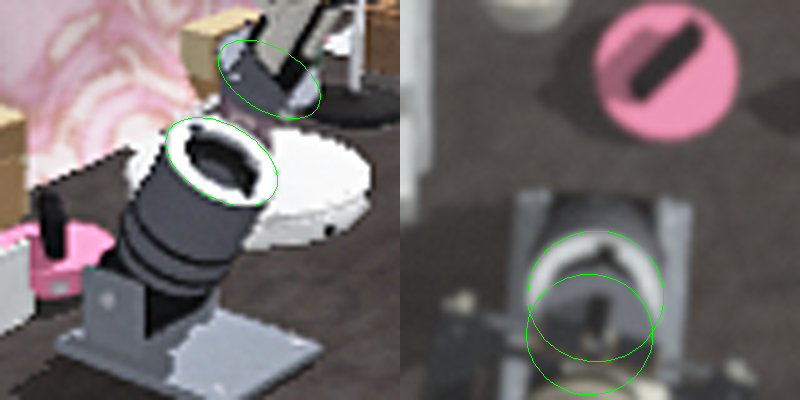

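The overlays agree: the mouth circle sits on the collar in both views, and the predicted flange circle sits on the held cap. I'll enlarge the cap for a finer check.

```bash
python3 - <<'E'
from h import *
o,f,g=pickle.load(open('ab.pkl','rb'))
R0=Rn.from_rotvec(o['tcp_rot']).as_matrix()
a=np.linspace(0,2*np.pi,48)
out=[]
for c,(x,y) in((f,(306,150)),(g,(375-277+277-80,174))):
  im=crop(c,x,y,40,40,10).copy()
  for dz in(.0127,.0077):
    P=o['ee_pos']+R0[:,2]*dz+.040*(np.cos(a)[:,None]*R0[:,0]+np.sin(a)[:,None]*R0[:,1])
    for q in ((proj(c,P)-[x,y]+.5)*10-.5).round().astype(int): cv2.circle(im,tuple(map(int,q)),1,(0,255,0) if dz>.01 else (0,0,255),-1)
  out.append(im)
cv2.imwrite('pics/a3.png',np.hstack(out))
E
```

```text
(no output)
```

View pics/a3.png

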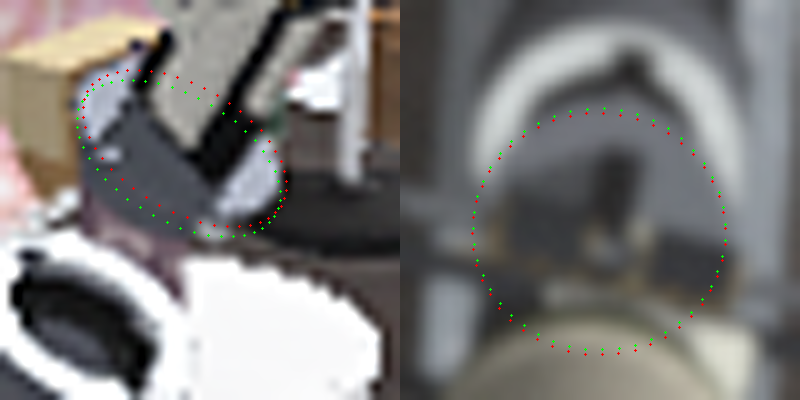

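The top crop shows the far edge of the flange within about 0.3 px of the prediction, and the scene crop shows it within about 1 px. The alignment is good, so I'll lower the cap towards the lip.

>>> carry_out --increments '[{"dx":0.001,"dy":-0.006,"dz":0.06,"ax":0,"ay":0,"az":0,"hand":-1},{"dx":0.001,"dy":-0.006,"dz":0.12,"ax":0,"ay":0,"az":0,"hand":-1},{"dx":0.001,"dy":-0.006,"dz":0.17,"ax":0,"ay":0,"az":0,"hand":-1},{"dx":0.001,"dy":-0.006,"dz":0.19,"ax":0,"ay":0,"az":0,"hand":-1},{"dx":0.001,"dy":-0.006,"dz":0.2,"ax":0,"ay":0,"az":0,"hand":-1},{"dx":0.001,"dy":-0.006,"dz":0.21,"ax":0,"ay":0,"az":0,"hand":-1},{"dx":0.001,"dy":-0.006,"dz":0.22,"ax":0,"ay":0,"az":0,"hand":-1},{"dx":0.001,"dy":-0.006,"dz":0.225,"ax":0,"ay":0,"az":0,"hand":-1},{"dx":0.001,"dy":-0.006,"dz":0.225,"ax":0,"ay":0,"az":0,"hand":-1}]'

```text
time_s: 6.38
ee_pos: [0.6196, -0.0367, 0.2071]
tcp_rot: [0.35, 2.593, 0.033]
force: [-13.3, -0.0, 7.4]
gripper_width: 0.0135
gripper_force: 55.0
```

```bash
cat >> h.py <<'E'
def rep(o):
    R0=Rn.from_rotvec(o['tcp_rot']).as_matrix()
    q=MR.T@(o['ee_pos']-M); x=MR.T@R0[:,0]; z=MR.T@R0[:,2]
    print('t',round(o['time_s'],2),'mouth-frame mm',(q*1e3).round(2),'flange',round(q[2]*1e3-12.7,2),'ang',np.degrees(np.arctan2(x[1],x[0])).round(2),'tilt',z.round(4),
     'F tool',(R0.T@o['force']).round(2),'T tool',(R0.T@o['wrist_torque']).round(3),'j6',o['joint_positions'][5].round(3),'grip',o['gripper_width'].round(4))
E
python3 - <<'E'
from h import *
from plant import robot
rep(pickle.load(open('ab.pkl','rb'))[0]);rep(robot.get_obs())
E
```

```text
Traceback (most recent call last):
  File "h.py", line 31, in rep
    'F tool',(R0.T@o['force']).round(2),'T tool',(R0.T@o['wrist_torque']).round(3),'j6',o['joint_positions'][5].round(3),'grip',o['gripper_width'].round(4))
                                                                                                                                ^^^^^^^^^^^^^^^^^^^^^^^^
AttributeError: 'float' object has no attribute 'round'
```

```bash
sed -i "s/o\['gripper_width'\].round(4)/round(o['gripper_width'],4)/" h.py
python3 - <<'E'
from h import *
from plant import robot
rep(pickle.load(open('ab.pkl','rb'))[0]);rep(robot.get_obs())
E
```

```text
t 5.53 mouth-frame mm [-0.48  1.93 98.49] flange 85.79 ang 169.5 tilt [ 1.3e-03 -3.0e-04 -1.0e+00] F tool [0.92 0.22 1.9 ] T tool [0.061 0.224 0.079] j6 -1.485 grip 0.0136
t 6.38 mouth-frame mm [ 1.88 -2.68 33.7 ] flange 21.0 ang 169.25 tilt [ 0.0014 -0.0034 -1.    ] F tool [  7.42  -2.55 -13.  ] T tool [0.609 1.253 0.132] j6 -1.488 grip 0.0135
```

>>> carry_out --increments '[{"dx":0,"dy":0,"dz":-0.025,"ax":0,"ay":0,"az":0,"hand":-1},{"dx":0,"dy":0,"dz":-0.025,"ax":0,"ay":0,"az":0,"hand":-1},{"dx":0,"dy":0,"dz":-0.025,"ax":0,"ay":0,"az":0,"hand":-1},{"dx":0,"dy":0,"dz":-0.025,"ax":0,"ay":0,"az":0,"hand":-1}]'

```text
time_s: 6.72
ee_pos: [0.616, -0.0362, 0.2122]
tcp_rot: [0.35, 2.593, 0.034]
force: [-0.3, -0.4, -1.6]
gripper_width: 0.0135
gripper_force: 54.9
```

```bash
python3 - <<'E'
from h import *
from plant import robot,vision
o=robot.get_obs();rep(o)
inc(M+MR[:,2]*.038,MR@down(np.pi-.183),o)
E
```

```text
t 6.72 mouth-frame mm [ 1.28 -2.48 39.91] flange 27.21 ang 169.25 tilt [ 0.0016 -0.003  -1.    ] F tool [ 0.94 -0.6   1.26] T tool [0.024 0.264 0.029] j6 -1.488 grip 0.0135
d [0.0057 0.0073 0.0063] a [-0.0026  0.002  -0.0045]
```

>>> carry_out --increments '[{"dx":0.008,"dy":0.0075,"dz":0,"ax":0,"ay":0,"az":-0.004,"hand":-1},{"dx":0.008,"dy":0.0075,"dz":0,"ax":0,"ay":0,"az":-0.004,"hand":-1},{"dx":0.008,"dy":0.0075,"dz":0.01,"ax":0,"ay":0,"az":-0.004,"hand":-1},{"dx":0.008,"dy":0.0075,"dz":0.02,"ax":0,"ay":0,"az":-0.004,"hand":-1},{"dx":0.008,"dy":0.0075,"dz":0.027,"ax":0,"ay":0,"az":-0.004,"hand":-1},{"dx":0.008,"dy":0.0075,"dz":0.027,"ax":0,"ay":0,"az":-0.004,"hand":-1}]'

```text
time_s: 7.22
ee_pos: [0.6182, -0.0336, 0.2026]
tcp_rot: [0.345, 2.596, 0.033]
force: [-0.3, 0.3, -2.0]
gripper_width: 0.0133
gripper_force: 54.9
```

```bash
python3 - <<'E'
from h import *
from plant import robot,vision
o=robot.get_obs();rep(o)
E
```

```text
t 7.22 mouth-frame mm [-1.83  0.21 30.66] flange 17.96 ang 169.48 tilt [-7.0e-04 -2.9e-03 -1.0e+00] F tool [1.35 0.08 1.54] T tool [0.037 0.266 0.016] j6 -1.485 grip 0.0133
```

>>> carry_out --increments '[{"dx":0,"dy":0,"dz":0.01,"ax":0,"ay":0,"az":0,"hand":-1},{"dx":0,"dy":0,"dz":0.02,"ax":0,"ay":0,"az":0,"hand":-1},{"dx":0,"dy":0,"dz":0.027,"ax":0,"ay":0,"az":0,"hand":-1},{"dx":0,"dy":0,"dz":0.027,"ax":0,"ay":0,"az":0,"hand":-1}]'

```text
time_s: 7.55
ee_pos: [0.6214, -0.0336, 0.1981]
tcp_rot: [0.344, 2.597, 0.033]
force: [-26.2, 2.9, 15.2]
gripper_width: 0.0136
gripper_force: 55.0
```

```bash
python3 - <<'E'
from h import *
from plant import robot,vision
o=robot.get_obs();rep(o)
E
```

```text
t 7.55 mouth-frame mm [-1.31  0.54 25.11] flange 12.41 ang 169.51 tilt [-0.0013 -0.0025 -1.    ] F tool [ 15.1   -2.07 -26.33] T tool [0.21  2.537 0.012] j6 -1.485 grip 0.0136
```

The nose is in the bore with the lugs resting on the lip (flange 12.4 mm above the mouth). I'll ease the pressure and sweep the angle to feel for the slots.

>>> carry_out --increments '[{"dx":0,"dy":0,"dz":-0.006,"ax":0,"ay":0,"az":0,"hand":-1},{"dx":0,"dy":0,"dz":-0.006,"ax":0,"ay":0,"az":0.02,"hand":-1},{"dx":0,"dy":0,"dz":-0.006,"ax":0,"ay":0,"az":0.04,"hand":-1},{"dx":0,"dy":0,"dz":-0.006,"ax":0,"ay":0,"az":0.06,"hand":-1},{"dx":0,"dy":0,"dz":-0.006,"ax":0,"ay":0,"az":0.08,"hand":-1},{"dx":0,"dy":0,"dz":-0.006,"ax":0,"ay":0,"az":0.08,"hand":-1}]'

```text
time_s: 8.05
ee_pos: [0.621, -0.0338, 0.1973]
tcp_rot: [0.456, 2.58, 0.063]
force: [-2.8, 2.9, -4.0]
gripper_width: 0.0135
gripper_force: 55.0
```

```bash
python3 - <<'E'
from h import *
from plant import robot,vision
o=robot.get_obs();rep(o)
E
```

```text
t 8.05 mouth-frame mm [-2.04  0.3  24.57] flange 11.87 ang 164.57 tilt [-0.0011 -0.0027 -1.    ] F tool [5.13 1.34 1.95] T tool [-0.261  1.21  -0.137] j6 -1.4 grip 0.0135
```

>>> carry_out --increments '[{"dx":0,"dy":0,"dz":0.007,"ax":0,"ay":0,"az":0,"hand":-1},{"dx":0,"dy":0,"dz":0.014,"ax":0,"ay":0,"az":0,"hand":-1},{"dx":0,"dy":0,"dz":0.014,"ax":0,"ay":0,"az":0,"hand":-1}]'

```text
time_s: 8.3
ee_pos: [0.623, -0.0339, 0.194]
tcp_rot: [0.453, 2.581, 0.062]
force: [-8.3, 2.4, 0.2]
gripper_width: 0.0134
gripper_force: 55.0
```

```bash
python3 - <<'E'
from h import *
from plant import robot,vision
o=robot.get_obs();rep(o)
E
```

```text
t 8.3 mouth-frame mm [-1.98  0.29 20.73] flange 8.03 ang 164.7 tilt [-0.0013 -0.0027 -1.    ] F tool [ 7.43 -0.23 -4.37] T tool [-0.113  1.783 -0.145] j6 -1.402 grip 0.0134
```

The lugs dropped in at about 164.6°, and the flange is now 8 mm above the mouth with the seal starting to push back. I'll press down.

>>> carry_out --increments '[{"dx":0.003,"dy":0,"dz":0.006,"ax":0,"ay":0,"az":-0.015,"hand":-1},{"dx":0.003,"dy":0,"dz":0.012,"ax":0,"ay":0,"az":-0.015,"hand":-1},{"dx":0.003,"dy":0,"dz":0.018,"ax":0,"ay":0,"az":-0.015,"hand":-1},{"dx":0.003,"dy":0,"dz":0.024,"ax":0,"ay":0,"az":-0.015,"hand":-1},{"dx":0.003,"dy":0,"dz":0.028,"ax":0,"ay":0,"az":-0.015,"hand":-1},{"dx":0.003,"dy":0,"dz":0.028,"ax":0,"ay":0,"az":-0.015,"hand":-1}]'

```text
time_s: 8.8
ee_pos: [0.6268, -0.0342, 0.1878]
tcp_rot: [0.433, 2.583, 0.056]
force: [-15.5, 3.3, 9.5]
gripper_width: 0.0135
gripper_force: 55.0
```

```bash
python3 - <<'E'
from h import *
from plant import robot,vision
o=robot.get_obs();rep(o)
E
```

```text
t 8.8 mouth-frame mm [-1.72  0.36 13.46] flange 0.76 ang 165.6 tilt [ 1.e-04 -3.e-03 -1.e+00] F tool [  9.1   -0.29 -16.09] T tool [0.01  2.512 0.004] j6 -1.417 grip 0.0135
```

The cap is pressed home: flange reads about 0.8 mm, with 16 N axial force. Now the clockwise twist.

>>> carry_out --increments '[{"dx":0,"dy":0,"dz":0.002,"ax":0,"ay":0,"az":0.08,"hand":-1},{"dx":0,"dy":0,"dz":0.002,"ax":0,"ay":0,"az":0.16,"hand":-1},{"dx":0,"dy":0,"dz":0.002,"ax":0,"ay":0,"az":0.24,"hand":-1},{"dx":0,"dy":0,"dz":0.002,"ax":0,"ay":0,"az":0.32,"hand":-1},{"dx":0,"dy":0.001,"dz":0.002,"ax":0,"ay":0,"az":0.4,"hand":-1},{"dx":0,"dy":0.001,"dz":0.002,"ax":0,"ay":0,"az":0.48,"hand":-1},{"dx":0,"dy":0.001,"dz":0.002,"ax":0,"ay":0,"az":0.5,"hand":-1}]'

```text
time_s: 9.38
ee_pos: [0.6282, -0.0344, 0.1877]
tcp_rot: [1.099, 2.396, 0.239]
force: [-3.8, 0.7, 2.7]
gripper_width: 0.0134
gripper_force: 55.0
```

```bash
python3 - <<'E'
from h import *
from plant import robot,vision
o=robot.get_obs();rep(o)
E
```

```text
t 9.38 mouth-frame mm [-0.55  0.26 12.69] flange -0.01 ang 135.37 tilt [ 0.0027 -0.0036 -1.    ] F tool [ 1.66 -1.1  -4.32] T tool [ 0.427  1.029 -0.41 ] j6 -0.889 grip 0.0134
```

>>> carry_out --increments '[{"dx":0,"dy":0,"dz":0,"ax":0,"ay":0,"az":0.08,"hand":-1},{"dx":0,"dy":0,"dz":0,"ax":0,"ay":0,"az":0.16,"hand":-1},{"dx":0,"dy":0,"dz":0,"ax":0,"ay":0,"az":0.24,"hand":-1},{"dx":0,"dy":0,"dz":0,"ax":0,"ay":0,"az":0.32,"hand":-1},{"dx":0,"dy":0,"dz":0,"ax":0,"ay":0,"az":0.4,"hand":-1},{"dx":0,"dy":0,"dz":0,"ax":0,"ay":0,"az":0.48,"hand":-1},{"dx":0,"dy":0,"dz":0,"ax":0,"ay":0,"az":0.56,"hand":-1},{"dx":0,"dy":0,"dz":0,"ax":0,"ay":0,"az":0.64,"hand":-1},{"dx":0,"dy":0,"dz":0,"ax":0,"ay":0,"az":0.72,"hand":-1},{"dx":0,"dy":0,"dz":0,"ax":0,"ay":0,"az":0.76,"hand":-1}]'

```text
time_s: 10.22
ee_pos: [0.628, -0.0343, 0.1876]
tcp_rot: [1.996, 1.835, 0.492]
force: [-7.8, -0.1, 4.7]
gripper_width: 0.0136
gripper_force: 55.0
```

```bash
python3 - <<'E'
from h import *
from plant import robot,vision
o=robot.get_obs();rep(o)
E
```

```text
t 10.22 mouth-frame mm [-0.84  0.3  12.7 ] flange -0.0 ang 89.84 tilt [ 0.0022 -0.0035 -1.    ] F tool [-0.73 -4.35 -7.92] T tool [ 1.031  0.413 -0.4  ] j6 -0.094 grip 0.0136
```

>>> carry_out --increments '[{"dx":0,"dy":0,"dz":0,"ax":0,"ay":0,"az":0.06,"hand":-1},{"dx":0,"dy":0,"dz":0,"ax":0,"ay":0,"az":0.12,"hand":-1},{"dx":0,"dy":0,"dz":0,"ax":0,"ay":0,"az":0.16,"hand":-1},{"dx":0,"dy":0,"dz":0,"ax":0,"ay":0,"az":0.2,"hand":-1},{"dx":0,"dy":0,"dz":0,"ax":0,"ay":0,"az":0.2,"hand":-1}]'

```text
time_s: 10.63
ee_pos: [0.6276, -0.0342, 0.1873]
tcp_rot: [2.197, 1.638, 0.549]
force: [-10.3, 2.3, 5.0]
gripper_width: 0.014
gripper_force: 59.3
```

```bash
python3 - <<'E'
from h import *
from plant import robot,vision
o=robot.get_obs();rep(o)
E
```

```text
t 10.63 mouth-frame mm [-1.36  0.41 12.63] flange -0.07 ang 78.06 tilt [ 0.0012 -0.0037 -1.    ] F tool [ 0.05 -6.68 -9.53] T tool [ 1.44  -0.016 -1.306] j6 0.112 grip 0.014
```

>>> carry_out --increments '[{"dx":0,"dy":0,"dz":0,"ax":0,"ay":0,"az":0.03,"hand":-1},{"dx":0,"dy":0,"dz":0,"ax":0,"ay":0,"az":0.06,"hand":-1},{"dx":0,"dy":0,"dz":0,"ax":0,"ay":0,"az":0.06,"hand":-1}]'

```text
time_s: 10.88
ee_pos: [0.6275, -0.0347, 0.1873]
tcp_rot: [2.254, 1.574, 0.565]
force: [-11.7, -0.5, 5.6]
gripper_width: 0.0148
gripper_force: 60.7
```

```bash
python3 - <<'E'
from h import *
from plant import robot,vision
o=robot.get_obs();rep(o)
E
```

```text
t 10.88 mouth-frame mm [-1.35 -0.09 12.65] flange -0.05 ang 74.51 tilt [ 0.0012 -0.0045 -1.    ] F tool [ -3.34  -6.59 -10.66] T tool [ 1.336 -0.546 -1.32 ] j6 0.174 grip 0.0148
```

The stop is firm: torque holds at 1.3 N m and the pads are starting to pry open. I'll ease the twist and pressure, open, and withdraw along the axis.

>>> carry_out --increments '[{"dx":0,"dy":0,"dz":-0.002,"ax":0,"ay":0,"az":-0.04,"hand":-1},{"dx":0,"dy":0,"dz":-0.004,"ax":0,"ay":0,"az":-0.05,"hand":-1},{"dx":0,"dy":0,"dz":-0.004,"ax":0,"ay":0,"az":-0.05,"hand":0},{"dx":0,"dy":0,"dz":-0.004,"ax":0,"ay":0,"az":-0.05,"hand":0},{"dx":0,"dy":0,"dz":-0.004,"ax":0,"ay":0,"az":-0.05,"hand":0},{"dx":0,"dy":0,"dz":-0.004,"ax":0,"ay":0,"az":-0.05,"hand":0},{"dx":0,"dy":0,"dz":-0.1,"ax":0,"ay":0,"az":-0.05,"hand":0},{"dx":0,"dy":0,"dz":-0.2,"ax":0,"ay":0,"az":-0.05,"hand":0},{"dx":0,"dy":0,"dz":-0.3,"ax":0,"ay":0,"az":-0.05,"hand":0},{"dx":0,"dy":0,"dz":-0.4,"ax":0,"ay":0,"az":-0.05,"hand":0}]'

```text
time_s: 11.72
ee_pos: [0.5669, -0.0286, 0.2915]
tcp_rot: [2.208, 1.626, 0.553]
force: [1.4, 0.5, 1.2]
gripper_width: 0.0465
gripper_force: 0.0
```

>>> carry_out --increments '[{"dx":0,"dy":0,"dz":-0.1,"ax":0,"ay":0,"az":0,"hand":0},{"dx":0,"dy":0,"dz":-0.2,"ax":0,"ay":0,"az":0,"hand":0},{"dx":0,"dy":0,"dz":-0.3,"ax":0,"ay":0,"az":0,"hand":0},{"dx":0,"dy":0,"dz":-0.3,"ax":0,"ay":0,"az":0,"hand":0}]'

```text
time_s: 12.05
ee_pos: [0.5232, -0.0249, 0.377]
tcp_rot: [2.2, 1.621, 0.563]
force: [0.6, -0.1, 0.2]
gripper_width: 0.0466
gripper_force: 0.0
```

```bash
python3 - <<'E'
from h import *
from plant import robot,vision
o=robot.get_obs();rep(o)
f=vision.grab_frame('scene');g=vision.grab_frame('top')
a=np.linspace(0,2*np.pi,40);out=[]
for c,(x,y) in((f,(280,150)),(g,(287,150))):
  im=crop(c,x,y,66,66,6).copy()
  Q=M+MR[:,2]*.0065
  P=Q+.04*(np.cos(a)[:,None]*MR[:,0]+np.sin(a)[:,None]*MR[:,1])
  for q in ((proj(c,P)-[x,y]+.5)*6-.5).round().astype(int): cv2.circle(im,tuple(map(int,q)),1,(0,255,0),-1)
  e=[M+MR[:,2]*.035+s*.026*(np.cos(np.radians(79.5))*MR[:,0]+np.sin(np.radians(79.5))*MR[:,1]) for s in(-1,1)]
  for q in ((proj(c,e)-[x,y]+.5)*6-.5).round().astype(int): cv2.circle(im,tuple(map(int,q)),2,(0,0,255),-1)
  out.append(im)
cv2.imwrite('pics/e1.png',np.hstack(out))
E
```

```text
t 12.05 mouth-frame mm [  2.75   1.31 229.39] flange 216.69 ang 77.4 tilt [ 0.0122 -0.0036 -0.9999] F tool [0.08 0.65 0.13] T tool [ 0.109 -0.059 -0.019] j6 0.121 grip 0.0466
```

View pics/e1.png

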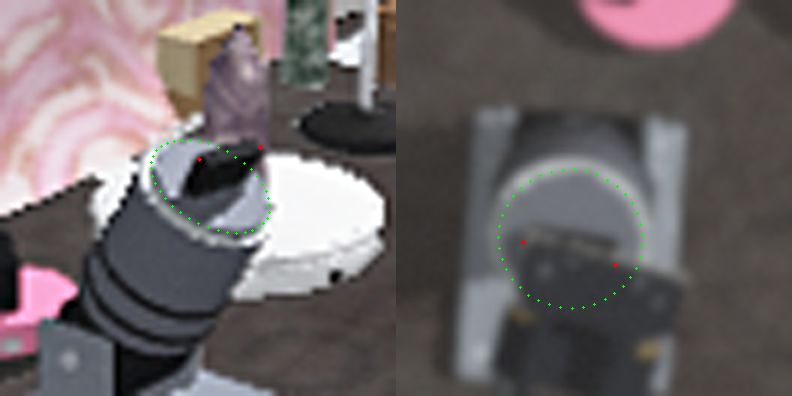

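The picture shows the cap sitting flush in the collar, with its flange on the predicted circle and the bar ends at about (312.5,177) and (323.5,174) in the scene view, close to the locked angle. I'll hand it in.

```bash
python3 -c "
from plant import ticket
print(ticket.job_done())"
```

```text
the job is handed in; nothing more can be done
None
```

The cap is in the drum's mouth, pressed down and twisted clockwise to the firm stop; it stayed flush after release, and I handed the job in at about 12 s with no verdict shown.

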